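# Hold a bayonet lamp seated in a microscope light base

## Task

Take the red-handled plug-in lamp out of the grey rack and push it into the bayonet socket of the white light base, lugs through the slots, until its black flange is flush on the steel socket plate; keeping it pressed home, twist it a quarter turn clockwise (seen from above) to the stop. The socket is sprung and throws the lamp back if it is let go, so finish while still holding the lamp pressed home and fully turned. Leave the blue lamp, the dish and everything else on the bench where they are.

Things in the scene. Friction and masses are not known exactly. Their poses are not given: they have to be found in the camera images.
- red_lamp: Loose red-handled plug-in lamp, ~150 g, hanging by its flange in one well of the rack at any yaw. Origin: centre of its nose's underside, z up. Glass nose, radius 9 at z 0 to 14 at z 7; barrel radius 14 to z 27.5; two brass lugs along +x and -x out to radius 20, 7 wide, z 8 to 16; black flange radius 26, z 27.5 to 33.5, white dots over the lugs. Half a turn about z makes no difference.
- red_handle (a point): Centre of the red lamp's flat handle, 52 mm above the lamp's origin. The handle is 40 mm long in the lamp's x, 18 mm thick in its y (grip it across these 18 mm) and stands from 33.5 to 70.5 mm above the lamp's origin.
- blue_lamp: The other lamp: same shape, size and axes, but a blue handle. It hangs in the other well of the rack and stays there.
- rack: Fixed grey block 85 x 200 x 40 mm with two round wells of 44 mm diameter, 32 mm deep, at y +50 mm and -50 mm. Origin: centre of its underside; z up.
- light_base: Fixed white microscope light base 260 x 180 x 60 mm. Origin: centre of its underside, x along its length, z up. The socket plate is on top at x -70 mm; a round pale-blue stage of 47 mm radius at x +50 mm carries the glass dish.
- socket: Bayonet socket fixed in the light base: steel plate 70 x 70 x 6 mm. Origin: centre of the hole at the plate's upper face, 66 mm above the bench, z up. Hole radius 16, with two slots along +x and -x, 11 wide, out to radius 22 (white dots). The lamp goes in with its x axis along the socket's, either way round; flange flush on the plate = lamp origin 27.5 mm below this origin.
- plunger (a joint): How far the socket's sprung brass carrier is pressed down, m. 0 at rest, where the nose meets it 19.5 mm below the plate's upper face, the lugs still in the slots; from 0.0025 the lugs can turn below the plate; 0.008 with the flange flush. The push rises from 5 to 10 N.
- rotor (a joint): Turn of the carrier, clockwise from above, rad: 0 at rest, 1.40 at the stop. The lugs take it along with about 0.1 rad of play either way, so at the stop the lamp has turned about 1.5 rad (green dots). The return spring rises from 0.06 to 0.23 N m.
- dish: Loose glass dish, 86 mm across and 14 mm high, on the stage of the light base; bystander. Origin: centre of its underside.
- amber_bottle: Loose amber bottle with a red cap, 40 mm across, 75 mm high, standing at the right; bystander. Origin: centre of its underside.
- oil_jar: Loose amber jar with a red cap, 44 mm across, 50 mm high, standing at the back; bystander. Origin: centre of its underside.
- cup: Loose white cup, 70 mm across and 55 mm high, at the right; bystander. Origin: centre of its underside.
- driver: Loose screwdriver, 170 mm long, lying in front of the robot; bystander. Origin: about its middle, x along it to the tip.
- slide_box: Loose open white slide box 90 x 120 x 30 mm at the back; bystander. Origin: centre of its underside.
- slide_box_green: Loose closed green slide box 75 x 100 x 30 mm at the back; bystander. Origin: centre of its underside.
Things that resemble listed ones, but are neither listed nor needed, are in the scene too. Leave any turquoise look-alike of the red_lamp alone.

How it is judged (in metres and radians):
On the way:
1. the red lamp is pushed straight into the socket, past the plate, not yet turned (horizontal distance between red_lamp and socket below 0.004 m and value of joint plunger above 0.003 m and value of joint rotor below 0.6 rad), for 0.05 s.
At the end, for the whole second after the job is handed in: Red lamp upright in the socket (4 mm, 0.1 rad), pressed home (flange within 2 mm of the plate, carrier down over 6 mm), carrier turned clockwise past 1.2 rad of its 1.4, fingers still holding it (over 2 N). Blue lamp and dish within 20 mm of their starts (value of joint rotor above 1.2 rad and value of joint plunger above 0.006 m and z of red_lamp in the frame of socket below -0.0255 m and horizontal distance between red_lamp and socket below 0.004 m and angle between red_lamp's own z axis and vertical below 0.1 rad and angle between the x axis of red_lamp and the x axis of socket, either way round above 1.2 rad and contact force between the fingers and red_lamp above 2 N and distance of each of blue_lamp, dish from where it was at the start of the episode below 0.02 m); the arm keeps its last pose, push and grip.
It fails at once if the blue lamp, the dish or another bystander is moved by more than 30 mm (distance of any of blue_lamp, dish, amber_bottle, oil_jar, cup, driver, slide_box, slide_box_green from where it was at the start of the episode above 0.03 m).
It also fails if it takes over 45 s, if anything falls off the work surface, if the arm or the gripper's body presses on something with over 40 N, if the wrist force passes 120 N, or if a joint passes its speed limit or range.

## Robot

A 6-joint arm with a two-finger parallel gripper is mounted at the origin on the work surface. World frame = base frame: x ahead of the robot, y to its left, z up, the work surface at z = 0. Lengths are in mm, angles in rad, forces in N, time in s.
With the tool pointing down it reaches from about 225 to 725 mm from the base axis. Payload 3.1 kg.
Tool frame: the origin (TCP) lies midway between the tips of the shut fingers; the grasp point (between the pads) lies 19 mm behind it (robot.grip_point_offset is the z of the grasp point in the tool frame, in mm); z points along the fingers, y is the line along which they close (so a half turn about z gives the same grasp; the last joint's range is limited). The gripper opens to 85 mm and grips with 20 to 120 N. Pads are 22 mm wide; open, the fingers measure 114 mm over their backs; the gripper's body (76 mm by 85 mm) begins 54 mm behind the grasp point. The pads swing forward as they close: fully open they stand 13 mm farther back than shut.
Start: joints at [1.083, 0.048, 0.099, 1.622, 0, 1.443], TCP at [184.852, 491.373, 231.312] pointing down, gripper open.
Joint ranges: [-2.91, 2.91], [-0.99, 1.94], [-1.21, 1.42], [-2.12, 2.29], [-1.49, 1.47], [-3.14, 3.14]. Speed limits (rad/s): [2.79, 2.79, 3.14, 3.14, 3.14, 3.14].

## Interface

Orientations are given as a unit quaternion [w, x, y, z].
In Python, from cell import robot gives the robot as it stands.
- The arm moves only by the tool play_rows, never from a script. Its argument "series" is a list of rows, each a list of 3 entries, a list of its own where there are three numbers: the shift along the tool's x, y, z in units of 30 mm (1.0 is 30 mm), then the turn, a rotation vector about the tool's x, y, z in units of 6 degrees (1.0 is 6 degrees), then the finger opening in mm, from 0 to 85.4. In form: [[[tx, ty, tz], [rx, ry, rz], gripper], ...]. A call has 1 to 10 rows; each row shifts and turns the commanded pose from where the row before left it, along the tool's axes as they then stand; what a row does not reach is not made up. A row lasts 1/12 s, in which the tool goes at most 41.7 mm and 7.16 degrees, less where a joint would pass 70% of its speed; a pose out of reach is approached as far as the arm can. A call is refused whole if a number of a shift passes 1 or a number of a turn 1, either way. A call with a gripper value outside its range is refused whole. The fingers move at their own pace and stop on an object; "squeeze" is the grip in N (left out, the last holds). Time passes only in rows, so rows that do not move let the fingers close. It gives the time, the measured TCP pose, the force, the opening and the grip force at its end, in the units of the state.
- robot.state(): the state, without advancing time (a new reading comes with each control period).
- robot.grab_frame(name): name is "side" or "top"; returns a dict with "frame" (400x640x3 uint8, red, green, blue), "fx", "fy", "cx", "cy" (pixels), "rvec" (rotation vector, rad) and "tvec" (3), from world to camera coordinates, as OpenCV has them. Camera axes: x right, y down, z forward; pixel columns grow to the right and rows downward; lengths in mm; the calibration is good to about 2 mm. A picture is of the moment at which its call begins. There is no depth.
- robot.close_job(): hands the job in; it is judged then, once.
The state is a dict: "clock": time; "joint_pos": joint angles; "qvel": joint speeds; "effort": joint torques, N m; "tool_pos": TCP position; "orientation": TCP orientation; "ft_force": force on the tool from outside, world axes, zero at the start; "torque": the same for the moment, N m; "gripper_width": finger opening in mm; "grasp_force": force on a finger pad.
Only numpy, scipy, OpenCV 4.12 (cv2) and the standard library are available. Lean on these libraries where they do the work, as an engineer would, in place of code of your own. Each camera call takes 0.05 s, during which the arm holds its last target. There are 200 camera calls.

## Working session

There is one attempt and no reset: what is moved stays moved. The work goes in short steps, Python scripts to look and compute and a tool call to move; the robot and the scene stay as the last step left them, time stands still between calls to the robot, and variables do not carry over. Pictures are saved under pics/ and viewed, at most 10 in all, crops included, and the job is handed in when it is done.

Besides the shell and the picture viewer there is one more tool, called after "Call:" by a JSON object that holds its "api" and its "payload", one argument or row to a line. play_rows: Moves the arm, as the interface text tells. Its arguments: {"type":"object","properties":{"series":{"type":"array","items":{"type":"array"}},"squeeze":{"type":"number"}},"required":["series"]}

```bash
mkdir -p pics; cat > h.py <<'E'
import numpy as np,cv2
from cell import robot
def grab(n,f):
    d=robot.grab_frame(n); cv2.imwrite('pics/'+f,cv2.cvtColor(d['frame'],cv2.COLOR_RGB2BGR)); np.save('pics/'+f+'.npy',d,allow_pickle=True); return d
def load(f): return np.load('pics/'+f+'.npy',allow_pickle=True).item()
def KRt(d):
    return np.array([[d['fx'],0,d['cx']],[0,d['fy'],d['cy']],[0,0,1.]]),cv2.Rodrigues(np.array(d['rvec'],float))[0],np.array(d['tvec'],float).reshape(3)
def ray(d,u,v):
    K,R,t=KRt(d); return -R.T@t, R.T@np.linalg.inv(K)@[u,v,1]
def atz(d,u,v,z):
    c,r=ray(d,u,v); return c+r*(z-c[2])/r[2]
def tri(d1,p1,d2,p2):
    P=[]
    for d in(d1,d2):
        K,R,t=KRt(d);P.append(K@np.c_[R,t])
    X=cv2.triangulatePoints(P[0],P[1],np.array(p1,float).reshape(2,1),np.array(p2,float).reshape(2,1));return (X[:3]/X[3]).ravel()
def proj(d,X):
    K,R,t=KRt(d);x=K@(R@np.array(X,float)+t);return x[:2]/x[2]
E
python3 - <<'E'
from h import *
for n in('top','side'):
    d=grab(n,n+'0.png');c,r=ray(d,320,200);print(n,c,r,d['fx'])
print(robot.state())
E
```

```text
top [ 486.51479414   39.3108837  1356.72517614] [ 0.05304195 -0.00107405 -0.99859173] 453.87617861278636
side [ 301.63841103 1111.13128573  913.13756998] [ 0.17998454 -0.76843979 -0.61432086] 460.9696391732732
{'clock': 0.1, 'joint_pos': array([1.08319075e+00, 4.86806304e-02, 9.77226908e-02, 1.62195451e+00,
       1.14481909e-05, 1.44301294e+00]), 'qvel': array([-1.42228808e-03, -1.09617760e-03,  3.38901017e-03, -2.79775168e-03,
        3.43349856e-05, -8.98387618e-04]), 'effort': array([ 3.17623555e-03, -3.39851689e+01,  3.20935500e+01,  1.58883986e-02,
       -9.45888291e-05,  1.31849667e-06]), 'tool_pos': array([184.60045487, 490.89517503, 230.21617228]), 'orientation': array([-3.25901808e-04,  1.78942010e-01,  9.83859054e-01, -1.00663446e-03]), 'ft_force': array([ 0.75853586,  0.59148001, -0.27764102]), 'torque': array([-0.00832674, -0.01032966,  0.00013034]), 'grasp_force': 0.0, 'gripper_width': 85.20199153947665}
```

```bash
ls
```

```text
h.py
pics
```

View pics/top0.png

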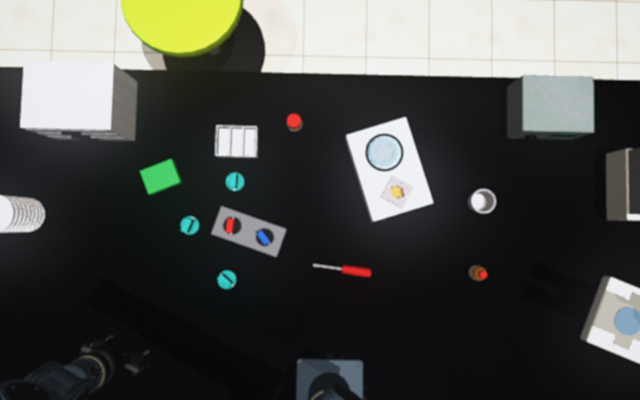

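View pics/side0.png

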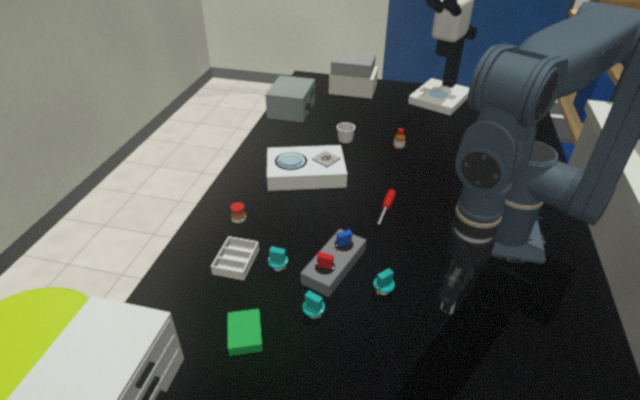

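Top view: the candidates are the red handle at (230,225), blue at (265,237), and turquoise look-alikes at (235,181), (189,225) and (227,280). The socket plate is at (397,191); a microscope base at (625,320) only resembles the light base. I choose red at (230,225), side view (325,262), and check it in a crop.

```bash
python3 - <<'E'
from h import *
def crop(f,u,v,s=8):
    i=cv2.imread('pics/'+f); c=i[v-18:v+19,u-25:u+25]; return cv2.resize(c,(400,296),interpolation=cv2.INTER_CUBIC)
m=np.vstack([np.hstack([crop('top0.png',232,226),crop('top0.png',397,191)]),np.hstack([crop('side0.png',328,265),crop('side0.png',326,158)])])
cv2.imwrite('pics/c0.png',m)
E
```

```text
(no output)
```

View pics/c0.png

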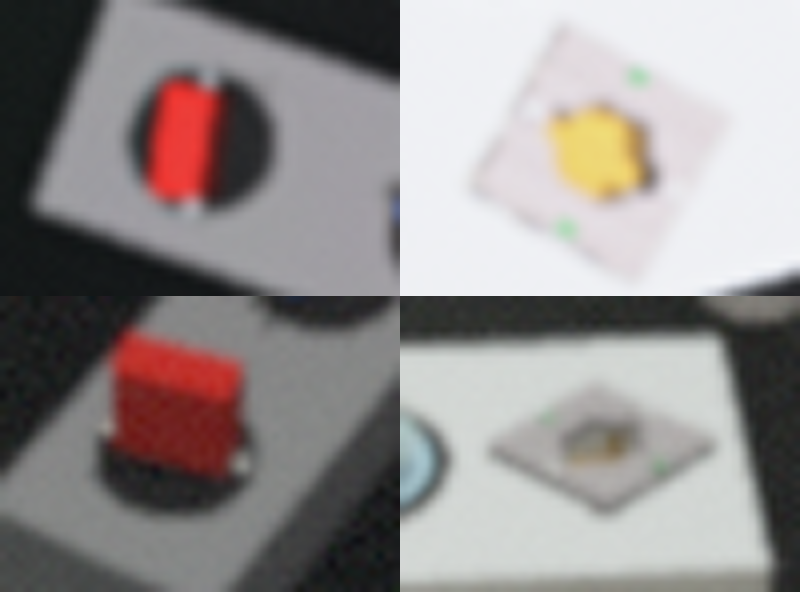

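Crop: red lamp confirmed. Its flange dots are at crop (209,77)/(192,206) in the top view. The socket shows green dots, and its slots run toward the upper left and lower right.

```bash
python3 - <<'E'
from h import *
T=load('top0.png');S=load('side0.png')
def f(u0,v0,p): return [u0-25+(p[0]+.5)/8-.5, v0-18+(p[1]+.5)/8-.5]
t=lambda p:f(232,226,p); s=lambda p:f(328,265,p); ts=lambda p:f(397,191,p); ss=lambda p:f(326,158,p)
print('flange',tri(T,t((201,141)),S,s((173,149))))
a,b=atz(T,*t((209,77)),46),atz(T,*t((192,206)),46);print('top dots',a,b,(a+b)/2,np.arctan2(*(a-b)[1::-1]))
a,b=atz(S,*s((106,131)),46),atz(S,*s((240,167)),46);print('side dots',a,b,(a+b)/2,np.arctan2(*(a-b)[1::-1]))
# handle top face corners top view
for q in((163,80),(222,84),(206,203),(148,192)):print('h',atz(T,*t(q),83.0)[:2])
C=[(162,25),(328,120),(233,282),(75,185)];D=[(314,149),(205,216),(91,154),(197,84)]
X=[tri(T,ts(c),S,ss(D[k])) for k,c in zip((2,1,0,3),C)] if 0 else None
A=[atz(T,*ts(c),66) for c in C];B=[atz(S,*ss(c),66) for c in D]
print('top corners',np.round(A,1),np.mean(A,0));print('side',np.round(B,1),np.mean(B,0))
g=[(238,76),(166,229)];h=[(148,122),(260,170)]
A=[atz(T,*ts(c),66) for c in g];B=[atz(S,*ss(c),66) for c in h]
print('green',A,B,np.mean(A,0),np.mean(B,0), tri(T,ts((202,152.5)),S,ss((204,146))))
w=[(132,105),(280,195)];A=[atz(T,*ts(c),66) for c in w];print('white',A,np.mean(A,0))
print(proj(T,[184.6,490.9,230.2]),proj(S,[184.6,490.9,230.2]))
E
```

```text
flange [479.6118719  291.04367648  46.60307703]
top dots [501.26342543 288.70234843  46.        ] [454.75440754 293.38669165  46.        ] [478.00891649 291.04452004  46.        ] -0.10038051361458403
side dots [504.09546885 288.08892918  46.        ] [458.40800383 293.2837946   46.        ] [481.25173634 290.68636189  46.        ] -0.11321814192523096
h [499.46384217 297.73748309]
h [498.49101019 277.03477973]
h [456.79805823 281.35338017]
h [460.217459   301.74808556]
top corners [[ 628.9 -165.8   66. ]
 [ 596.1 -225.4   66. ]
 [ 537.6 -192.2   66. ]
 [ 571.  -135.5   66. ]] [ 583.38330864 -179.69605637   66.        ]
side [[ 538.5 -189.4   66. ]
 [ 572.  -128.3   66. ]
 [ 629.3 -162.6   66. ]
 [ 598.4 -228.2   66. ]] [ 584.52451364 -177.13027471   66.        ]
green [array([ 611.16741815, -193.11474809,   66.        ]), array([ 555.9649648 , -168.08378454,   66.        ])] [array([ 611.81059126, -192.99109903,   66.        ]), array([ 557.27734785, -167.88692016,   66.        ])] [ 583.56619148 -180.59926632   66.        ] [ 584.54396956 -180.43900959   66.        ] [ 583.93720358 -180.53199861   65.89271342]
white [array([ 599.9979623, -155.4128476,   66.       ]), array([ 568.93631553, -208.55622335,   66.        ])] [ 584.46713892 -181.98453548   66.        ]
[131.56164733 344.04984061] [454.15913148 298.7021716 ]
```

```bash
cat >> h.py <<'E'
from scipy.spatial.transform import Rotation as Ro
def goal(x,y,z,yaw):
    """yaw = world angle of tool y; prints turn (units) to do first, then the shift (units) in turned tool axes, and shift in present axes"""
    s=robot.state();w,a,b,c=s['orientation'];R=Ro.from_quat([a,b,c,w])
    G=Ro.from_matrix(np.array([[np.sin(yaw),np.cos(yaw),0],[-np.cos(yaw),np.sin(yaw),0],[0,0,-1]]))
    G=Ro.from_matrix(np.array([[-np.sin(yaw),np.cos(yaw),0],[np.cos(yaw),np.sin(yaw),0],[0,0,-1]]))
    d=np.array([x,y,z])-s['tool_pos']
    print('t',round(s['clock'],2),'pos',s['tool_pos'].round(1),'F',s['ft_force'].round(1),'T',s['torque'].round(2),'w',round(s['gripper_width'],1),'g',round(s['grasp_force'],1),'q',s['joint_pos'].round(2))
    print('turn',np.round((R.inv()*G).as_rotvec(True)/6,3),'shift after',np.round(G.inv().apply(d)/30,2),'shift now',np.round(R.inv().apply(d)/30,3))
E
python3 -c "
from h import *
goal(479.6,291,130,1.465)"
```

```text
Traceback (most recent call last):
  File "h.py", line 23, in goal
    G=Ro.from_matrix(np.array([[np.sin(yaw),np.cos(yaw),0],[-np.cos(yaw),np.sin(yaw),0],[0,0,-1]]))
  File "scipy/spatial/transform/_rotation.pyx", line 1143, in scipy.spatial.transform._rotation.Rotation.from_matrix
ValueError: Non-positive determinant (left-handed or null coordinate frame) in rotation matrix 0: [[ 0.99440879  0.10559908  0.        ]
 [-0.10559908  0.99440879  0.        ]
 [ 0.          0.         -1.        ]].
```

```bash
sed -i '/\[\[np.sin(yaw)/d' h.py
python3 -c "
from h import *
goal(479.6,291,130,1.465)"
```

```text
t 0.1 pos [184.6 490.9 230.2] F [ 0.8  0.6 -0.3] T [-0.01 -0.01  0.  ] w 85.2 g 0.0 q [1.08 0.05 0.1  1.62 0.   1.44]
turn [-0.02  -0.005 -2.426] shift after [-10.48  -5.59   3.34] shift now [-11.551  -2.767   3.343]
```

Call:
{"api": "play_rows", "payload": {
  "series": [
    [[0,0,0],[0,0,-0.8],70],
    [[0,0,0],[0,0,-0.8],70],
    [[0,0,0],[0,0,-0.8],70],
    [[-0.7,-0.4,0],[0,0,0],70],
    [[-0.7,-0.4,0],[0,0,0],70],
    [[-0.7,-0.4,0],[0,0,0],70],
    [[-0.7,-0.4,0],[0,0,0],70],
    [[-0.7,-0.4,0],[0,0,0],70],
    [[-0.7,-0.4,0],[0,0,0],70],
    [[-0.7,-0.4,0],[0,0,0],70]
  ]
}}

```text
clock: 0.93
tool_pos: [322.5, 390.9, 230.7]
orientation: [-0.0, 0.054, 0.999, -0.0]
ft_force: [0.5, -0.1, 0.1]
gripper_width: 70.3
grasp_force: 0.0
```

Call:
{"api": "play_rows", "payload": {
  "series": [
    [[-0.7,-0.4,0],[0,0,0],70],
    [[-0.7,-0.4,0.2],[0,0,0],70],
    [[-0.7,-0.4,0.5],[0,0,0],70],
    [[-0.7,-0.4,0.5],[0,0,0],70],
    [[-0.7,-0.4,0.5],[0,0,0],70],
    [[-0.7,-0.4,0.5],[0,0,0],70],
    [[-0.7,-0.4,0.5],[0,0,0],70],
    [[-0.7,0,0.3],[0,0,0],70],
    [[0,0,0],[0,0,0],70],
    [[0,0,0],[0,0,0],70]
  ]
}}

```text
clock: 1.77
tool_pos: [479.4, 289.3, 139.4]
orientation: [-0.002, 0.055, 0.998, -0.001]
ft_force: [0.2, 0.2, -0.1]
gripper_width: 70.0
grasp_force: 0.0
```

```bash
python3 -c "
from h import *
goal(479.6,291,50,1.465)
a=grab('top','t1.png');b=grab('side','s1.png')
i=cv2.imread('pics/t1.png')[195:255,190:270];j=cv2.imread('pics/s1.png')[220:280,285:365]
cv2.imwrite('pics/c1.png',cv2.resize(np.hstack([i,j]),(800,300),interpolation=2))"
```

```text
t 1.77 pos [479.4 289.3 139.4] F [ 0.2  0.2 -0.1] T [-0.    0.04 -0.01] w 70.0 g 0.0 q [0.42 0.14 0.02 1.45 0.   0.53]
turn [-0.016 -0.033 -0.042] shift after [-0.    0.06  2.98] shift now [-0.01   0.063  2.98 ]
```

View pics/c1.png

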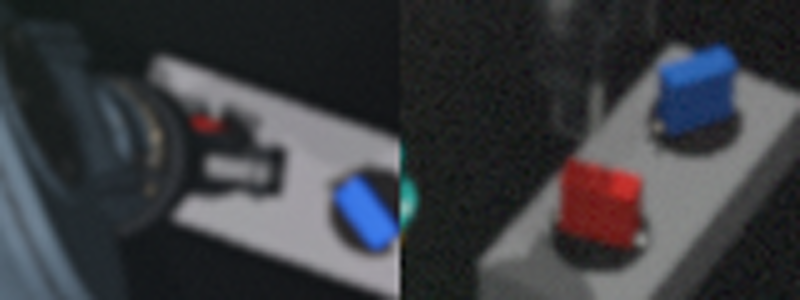

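The open fingers straddle the red handle: in the left crop it shows between them at (205,125). The blue handle is well clear, so I go down.

Call:
{"api": "play_rows", "payload": {
  "series": [
    [[0,0.06,0.4],[0,0,0],70],
    [[0,0,0.5],[0,0,0],70],
    [[0,0,0.5],[0,0,0],70],
    [[0,0,0.5],[0,0,0],70],
    [[0,0,0.4],[0,0,0],70],
    [[0,0,0.3],[0,0,0],70],
    [[0,0,0.2],[0,0,0],70],
    [[0,0,0.1],[0,0,0],70],
    [[0,0,0],[0,0,0],60],
    [[0,0,0],[0,0,0],50]
  ]
}}

```text
clock: 2.7
tool_pos: [480.4, 292.3, 54.9]
orientation: [0.0, 0.054, 0.999, 0.0]
ft_force: [0.7, -0.3, -0.7]
gripper_width: 50.3
grasp_force: 0.0
```

```bash
python3 -c "
from h import *
goal(479.6,291,50,1.465)"
```

```text
t 2.7 pos [480.4 292.3  54.9] F [ 0.7 -0.3 -0.7] T [ 0.02  0.01 -0.01] w 50.3 g 0.0 q [ 0.43  0.18 -0.11  1.28 -0.    0.54]
turn [ 0.005  0.008 -0.025] shift after [ 0.02 -0.04  0.16] shift now [ 0.022 -0.045  0.163]
```

Call:
{"api": "play_rows", "payload": {
  "series": [
    [[0,-0.04,0.13],[0,0,0],40],
    [[0,0,0],[0,0,0],30],
    [[0,0,0],[0,0,0],22],
    [[0,0,0],[0,0,0],18],
    [[0,0,0],[0,0,0],14],
    [[0,0,0],[0,0,0],10],
    [[0,0,0],[0,0,0],5],
    [[0,0,0],[0,0,0],5]
  ],
  "squeeze": 40
}}

```text
clock: 3.37
tool_pos: [480.2, 290.9, 50.8]
orientation: [0.0, 0.054, 0.999, 0.0]
ft_force: [0.0, -1.0, 1.4]
gripper_width: 17.2
grasp_force: 40.5
```

Call:
{"api": "play_rows", "payload": {
  "series": [
    [[0,0,0],[0,0,0],2],
    [[0,0,0],[0,0,0],2],
    [[0,0,0],[0,0,0],2],
    [[0,0,0],[0,0,0],2]
  ],
  "squeeze": 100
}}

```text
clock: 3.7
tool_pos: [480.3, 291.1, 51.0]
orientation: [0.001, 0.054, 0.999, 0.0]
ft_force: [-0.2, 0.9, 4.2]
gripper_width: 16.6
grasp_force: 97.7
```

Call:
{"api": "play_rows", "payload": {
  "series": [
    [[0,0,-0.2],[0,0,0],2],
    [[0,0,-0.4],[0,0,0],2],
    [[0,0,-0.6],[0,0,0],2],
    [[0,0,-0.8],[0,0,0],2],
    [[0,0,-0.8],[0,0,0],2],
    [[0,0,-0.6],[0,0,-0.5],2],
    [[0,0,-0.4],[0,0,-0.8],2],
    [[0,0,-0.2],[0,0,-0.8],2],
    [[0,0,0],[0,0,-0.8],2],
    [[0,0,0],[0,0,-0.8],2]
  ]
}}

```text
clock: 4.53
tool_pos: [480.0, 291.0, 171.8]
orientation: [0.0, -0.141, 0.99, 0.0]
ft_force: [0.3, -0.0, -1.8]
gripper_width: 16.9
grasp_force: 97.5
```

Call:
{"api": "play_rows", "payload": {
  "series": [
    [[0,0,0],[0,0,-0.8],2],
    [[0,0,0],[0,0,-0.8],2],
    [[0,0,0],[0,0,-0.8],2],
    [[0,0,0],[0,0,-0.8],2],
    [[0,0,0],[0,0,-0.8],2],
    [[0,0,0],[0,0,-0.8],2],
    [[0,0,0],[0,0,-0.8],2],
    [[0,0,0],[0,0,-0.8],2],
    [[0,0,0],[0,0,-0.8],2],
    [[0,0,0],[0,0,-0.3],2]
  ]
}}

```text
clock: 5.37
tool_pos: [479.4, 290.7, 170.6]
orientation: [-0.001, -0.509, 0.861, 0.0]
ft_force: [-0.7, -0.4, -1.2]
gripper_width: 16.8
grasp_force: 97.5
```

```bash
python3 -c "
from h import *
goal(584,-180,135,2.636)"
```

```text
t 5.37 pos [479.4 290.7 170.6] F [-0.7 -0.4 -1.2] T [-0.02  0.03 -0.02] w 16.8 g 97.5 q [ 0.43  0.14  0.07  1.51  0.   -0.64]
turn [ 0.007 -0.007  0.024] shift after [ 12.04 -10.65   1.19] shift now [ 12.065 -10.619   1.188]
```

Call:
{"api": "play_rows", "payload": {
  "series": [
    [[0.3,-0.27,0],[0,0,0],2],
    [[0.6,-0.53,0],[0,0,0],2],
    [[0.75,-0.66,0],[0,0,0],2],
    [[0.75,-0.66,0],[0,0,0],2],
    [[0.75,-0.66,0],[0,0,0],2],
    [[0.75,-0.66,0],[0,0,0],2],
    [[0.75,-0.66,0],[0,0,0],2],
    [[0.75,-0.66,0],[0,0,0],2],
    [[0.75,-0.66,0],[0,0,0],2],
    [[0.75,-0.66,0],[0,0,0],2]
  ]
}}

```text
clock: 6.2
tool_pos: [538.5, 19.0, 170.7]
orientation: [-0.0, -0.507, 0.862, -0.0]
ft_force: [-0.3, -1.1, -1.5]
gripper_width: 16.4
grasp_force: 97.6
```

Call:
{"api": "play_rows", "payload": {
  "series": [
    [[0.75,-0.66,0],[0,0,0],2],
    [[0.75,-0.66,0],[0,0,0],2],
    [[0.75,-0.66,0],[0,0,0],2],
    [[0.75,-0.66,0],[0,0,0],2],
    [[0.75,-0.66,0],[0,0,0],2],
    [[0.75,-0.66,0],[0,0,0],2],
    [[0.4,-0.35,0],[0,0,0],2],
    [[0.2,-0.2,0.5],[0,0,0],2],
    [[0,0,0.5],[0,0,0],2],
    [[0,0,0.1],[0,0,0],2]
  ]
}}

```text
clock: 7.03
tool_pos: [581.1, -178.3, 134.4]
orientation: [-0.002, -0.507, 0.862, 0.002]
ft_force: [-0.3, 0.8, -2.5]
gripper_width: 16.6
grasp_force: 97.8
```

Call:
{"api": "play_rows", "payload": {
  "series": [
    [[0,0,0],[0,0,0],2],
    [[0,0,0],[0,0,0],2]
  ]
}}

```text
clock: 7.2
tool_pos: [582.7, -177.6, 137.6]
orientation: [-0.0, -0.508, 0.862, 0.0]
ft_force: [0.7, -0.1, -2.0]
gripper_width: 16.5
grasp_force: 97.8
```

```bash
python3 -c "
from h import *
goal(584,-180,135,2.636)
a=grab('top','t2.png');b=grab('side','s2.png')
i=cv2.imread('pics/t2.png')[166:216,364:430];j=cv2.imread('pics/s2.png')[118:178,286:366]
cv2.imwrite('pics/c2.png',np.vstack([cv2.resize(i,(396,300),interpolation=2),cv2.resize(j,(396,297),interpolation=2)]) if 0 else np.hstack([cv2.resize(i,(396,300),interpolation=2),cv2.resize(j,(400,300),interpolation=2)]))"
```

```text
t 7.2 pos [ 582.7 -177.6  137.6] F [ 0.7 -0.1 -2. ] T [ 0.03  0.05 -0.04] w 16.5 g 97.8 q [-0.41  0.27  0.16  1.46  0.   -1.47]
turn [ 0.009  0.    -0.006] shift after [ 0.05 -0.08  0.09] shift now [ 0.047 -0.078  0.087]
```

View pics/c2.png

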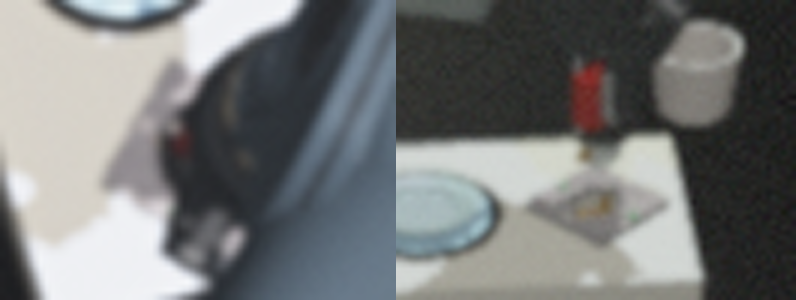

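```bash
python3 -c "
from h import *
S=load('s2.png')
j=cv2.imread('pics/s2.png')[124:172,308:348]
j=cv2.convertScaleAbs(cv2.resize(j,(500,600),interpolation=2),alpha=1.5,beta=20)
cv2.imwrite('pics/c3.png',j)
p=lambda X:((proj(S,X)-[308,124]+.5)*12.5).round()
x,y=582.7,-177.6
for z in(99.2,126.7,132.7,169.7):print(z,p([x,y,z]))
print(p([584,-180,66]))
ax=np.array([np.cos(1.065),np.sin(1.065)])
for s in(-20,20):print('lug',p([x+s*ax[0],y+s*ax[1],111]),'hand top',p([x+s*ax[0],y+s*ax[1],169.7]))
"
```

```text
99.2 [237. 330.]
126.7 [239. 242.]
132.7 [239. 222.]
169.7 [242.  99.]
[233. 430.]
lug [288. 264.] hand top [292.  72.]
lug [188. 321.] hand top [190. 127.]
```

View pics/c3.png

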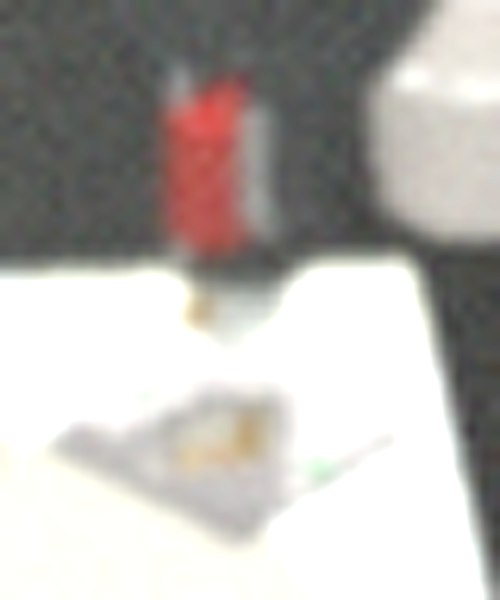

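Lamp hangs upright above the socket: lug at crop (200,308), nose bottom (237,338), matching the predicted projections to about 1 mm. Plate centre is near (228,438). Now descending to just above the plate.

Call:
{"api": "play_rows", "payload": {
  "series": [
    [[0.05,-0.06,0.2],[0,0,0],2],
    [[0,0,0.3],[0,0,0],2],
    [[0,0,0.3],[0,0,0],2],
    [[0,0,0.2],[0,0,0],2],
    [[0,0,0],[0,0,0],2],
    [[0,0,0],[0,0,0],2],
    [[0,0,0],[0,0,0],2]
  ]
}}

```text
clock: 7.88
tool_pos: [583.8, -180.2, 107.3]
orientation: [-0.0, -0.507, 0.862, 0.0]
ft_force: [0.1, 0.0, -0.5]
gripper_width: 16.6
grasp_force: 97.8
```

```bash
python3 -c "
from h import *
goal(584.2,-179.5,98,2.636)
S=grab('side','s3.png')
j=cv2.imread('pics/s3.png')[130:170,306:346]
j=cv2.resize(j,(600,600),interpolation=2)
cv2.imwrite('pics/c4.png',j)
p=lambda X:((proj(S,X)-[306,130]+.5)*15).round()
x,y,z=robot.state()['tool_pos'];z-=38.4
print(p([x,y,z]),p([584.2,-179.5,66]))
"
```

```text
t 7.88 pos [ 583.8 -180.2  107.3] F [ 0.1  0.  -0.5] T [ 0.   -0.02  0.03] w 16.6 g 97.8 q [-0.41  0.28  0.11  1.4  -0.   -1.47]
turn [ 0.003 -0.    -0.007] shift after [-0.03  0.    0.31] shift now [-0.026  0.001  0.309]
[309. 412.] [308. 427.]
```

View pics/c4.png

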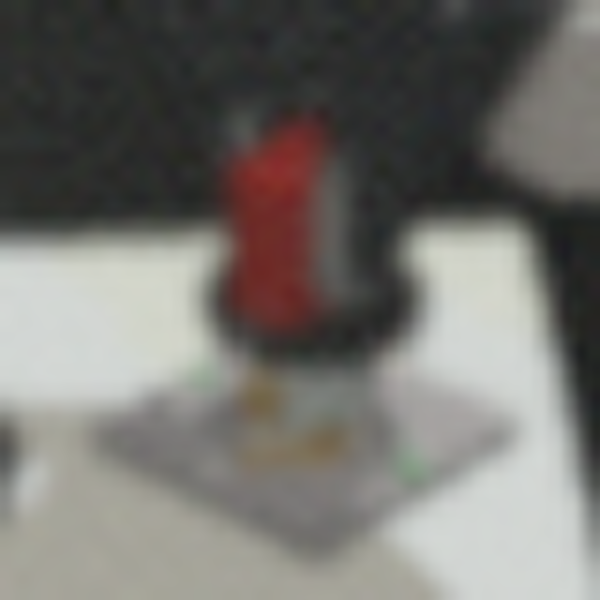

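Flange centre at column 313, plate centre at about 307, so the lamp is about 1 mm off in x; correcting and descending slowly.

Call:
{"api": "play_rows", "payload": {
  "series": [
    [[-0.01,-0.02,0],[0,0,0],2],
    [[0,0,0.1],[0,0,0],2],
    [[0,0,0.1],[0,0,0],2],
    [[0,0,0.1],[0,0,0],2],
    [[0,0,0],[0,0,0],2],
    [[0,0,0],[0,0,0],2]
  ]
}}

```text
clock: 8.43
tool_pos: [584.2, -180.1, 97.8]
orientation: [-0.0, -0.507, 0.862, 0.0]
ft_force: [-0.5, -0.2, -1.2]
gripper_width: 17.0
grasp_force: 97.8
```

Call:
{"api": "play_rows", "payload": {
  "series": [
    [[0,0,0.07],[0,0,0],2],
    [[0,0,0.07],[0,0,0],2],
    [[0,0,0],[0,0,0],2],
    [[0,0,0],[0,0,0],2]
  ]
}}

```text
clock: 8.77
tool_pos: [584.5, -180.2, 94.0]
orientation: [-0.0, -0.507, 0.862, 0.0]
ft_force: [-0.5, 0.3, -1.1]
gripper_width: 17.0
grasp_force: 97.8
```

Call:
{"api": "play_rows", "payload": {
  "series": [
    [[0,0,0.07],[0,0,0],2],
    [[0,0,0.07],[0,0,0],2],
    [[0,0,0.05],[0,0,0],2],
    [[0,0,0],[0,0,0],2],
    [[0,0,0],[0,0,0],2]
  ]
}}

```text
clock: 9.18
tool_pos: [584.5, -180.2, 88.3]
orientation: [-0.0, -0.507, 0.862, 0.0]
ft_force: [0.2, -0.7, -1.1]
gripper_width: 16.6
grasp_force: 97.8
```

Call:
{"api": "play_rows", "payload": {
  "series": [
    [[0,0,0.07],[0,0,0],2],
    [[0,0,0.07],[0,0,0],2],
    [[0,0,0],[0,0,0],2],
    [[0,0,0],[0,0,0],2]
  ]
}}

```text
clock: 9.52
tool_pos: [584.9, -180.4, 84.9]
orientation: [0.0, -0.507, 0.862, -0.0]
ft_force: [-0.3, 0.1, 0.9]
gripper_width: 16.6
grasp_force: 98.0
```

Call:
{"api": "play_rows", "payload": {
  "series": [
    [[0,0,0.08],[0,0,0],2],
    [[0,0,0.08],[0,0,0],2],
    [[0,0,0],[0,0,0],2],
    [[0,0,0],[0,0,0],2]
  ],
  "squeeze": 118
}}

```text
clock: 9.85
tool_pos: [584.9, -180.4, 80.3]
orientation: [0.0, -0.507, 0.862, -0.0]
ft_force: [-2.3, 0.6, 5.7]
gripper_width: 16.7
grasp_force: 116.7
```

Call:
{"api": "play_rows", "payload": {
  "series": [
    [[0,0,0.08],[0,0,0],2],
    [[0,0,0.06],[0,0,0],2],
    [[0,0,0.03],[0,0,0],2],
    [[0,0,0],[0,0,0],2],
    [[0,0,0],[0,0,0],2]
  ]
}}

```text
clock: 10.27
tool_pos: [585.0, -180.5, 77.0]
orientation: [0.001, -0.507, 0.862, -0.001]
ft_force: [-2.7, 1.7, 11.5]
gripper_width: 16.4
grasp_force: 117.6
```

Call:
{"api": "play_rows", "payload": {
  "series": [
    [[0,0.025,0.03],[0,0,0],2],
    [[0,0,0],[0,0,0.5],2],
    [[0,0,0],[0,0,0.6],2],
    [[0,0,0],[0,0,0.6],2],
    [[0,0,0],[0,0,0.6],2],
    [[0,0,0],[0,0,0.6],2],
    [[0,0,0],[0,0,0],2]
  ]
}}

```text
clock: 10.85
tool_pos: [585.7, -181.2, 77.1]
orientation: [0.002, -0.37, 0.929, -0.002]
ft_force: [-1.2, 0.0, 10.9]
gripper_width: 16.6
grasp_force: 117.5
```

```bash
python3 -c "
from h import *
goal(584.5,-180,77,1.136)"
```

```text
t 10.85 pos [ 585.7 -181.2   77.1] F [-1.2  0.  10.9] T [0.04 0.52 0.06] w 16.6 g 117.5 q [-0.41  0.29  0.06  1.34 -0.   -1.17]
turn [-0.04   0.045 11.395] shift after [0.05 0.02 0.  ] shift now [0.003 0.057 0.002]
```

Call:
{"api": "play_rows", "payload": {
  "series": [
    [[0,0.02,0],[0,0,0.6],2],
    [[0,0,0],[0,0,0.8],2],
    [[0,0,0],[0,0,0.8],2],
    [[0,0,0],[0,0,0.8],2],
    [[0,0,0],[0,0,0.8],2],
    [[0,0,0],[0,0,0.8],2],
    [[0,0,0],[0,0,0.6],2],
    [[0,0,0],[0,0,0.5],2],
    [[0,0,0],[0,0,0],2],
    [[0,0,0],[0,0,0],2]
  ]
}}

```text
clock: 11.68
tool_pos: [585.6, -180.9, 77.1]
orientation: [0.003, -0.082, 0.997, -0.002]
ft_force: [-1.6, -0.5, 10.4]
gripper_width: 16.0
grasp_force: 117.5
```

```bash
python3 -c "
from h import *
goal(584.5,-180,77,1.136)"
```

```text
t 11.68 pos [ 585.6 -180.9   77.1] F [-1.6 -0.5 10.4] T [-0.11  0.36  0.08] w 16.0 g 117.5 q [-0.41  0.29  0.06  1.34 -0.   -0.57]
turn [-0.027  0.058  5.716] shift after [0.05 0.01 0.  ] shift now [0.032 0.037 0.002]
```

Call:
{"api": "play_rows", "payload": {
  "series": [
    [[0.02,0.02,0.02],[0,0,0.6],2],
    [[0,0,0],[0,0,0.8],2],
    [[0,0,0],[0,0,0.8],2],
    [[0,0,0],[0,0,0.8],2],
    [[0,0,0],[0,0,0.7],2],
    [[0,0,0],[0,0,0.6],2],
    [[0,0,0],[0,0,0.5],2],
    [[0,0,0],[0,0,0.4],2],
    [[0,0,0],[0,0,0],2],
    [[0,0,0],[0,0,0],2]
  ]
}}

```text
clock: 12.52
tool_pos: [585.6, -180.6, 77.1]
orientation: [0.004, 0.189, 0.982, -0.001]
ft_force: [-0.9, -1.1, 11.8]
gripper_width: 16.6
grasp_force: 117.7
```

```bash
python3 -c "
from h import *
goal(584.5,-180,77,1.136)"
```

```text
t 12.52 pos [ 585.6 -180.6   77.1] F [-0.9 -1.1 11.8] T [-0.15  0.33  0.13] w 16.6 g 117.7 q [-0.41  0.29  0.06  1.34 -0.   -0.03]
turn [-0.009  0.078  0.518] shift after [0.04 0.   0.  ] shift now [0.041 0.007 0.003]
```

Call:
{"api": "play_rows", "payload": {
  "series": [
    [[0.02,0,0.03],[0,0,0.4],2],
    [[0,0,0],[0,0,0.4],2],
    [[0,0,0],[0,0,0.3],2],
    [[0,0,0],[0,0,0],2],
    [[0,0,0],[0,0,0],2]
  ]
}}

```text
clock: 12.93
tool_pos: [585.5, -180.7, 77.1]
orientation: [0.005, 0.245, 0.97, -0.001]
ft_force: [-0.8, -0.2, 15.1]
gripper_width: 16.5
grasp_force: 118.1
```

```bash
python3 -c "
from h import *
goal(584.5,-180,77,1.136)"
```

```text
t 12.93 pos [ 585.5 -180.7   77.1] F [-0.8 -0.2 15.1] T [-0.15  0.32  0.48] w 16.5 g 118.1 q [-0.41  0.28  0.06  1.34 -0.    0.09]
turn [-0.006  0.093 -0.569] shift after [0.04 0.01 0.  ] shift now [0.041 0.003 0.002]
```

```bash
python3 -c "
from h import *
S=grab('side','s5.png')
j=cv2.imread('pics/s5.png')[125:185,266:346]
cv2.imwrite('pics/c5.png',cv2.resize(j,(800,600),interpolation=2))"
```

```text
(no output)
```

View pics/c5.png

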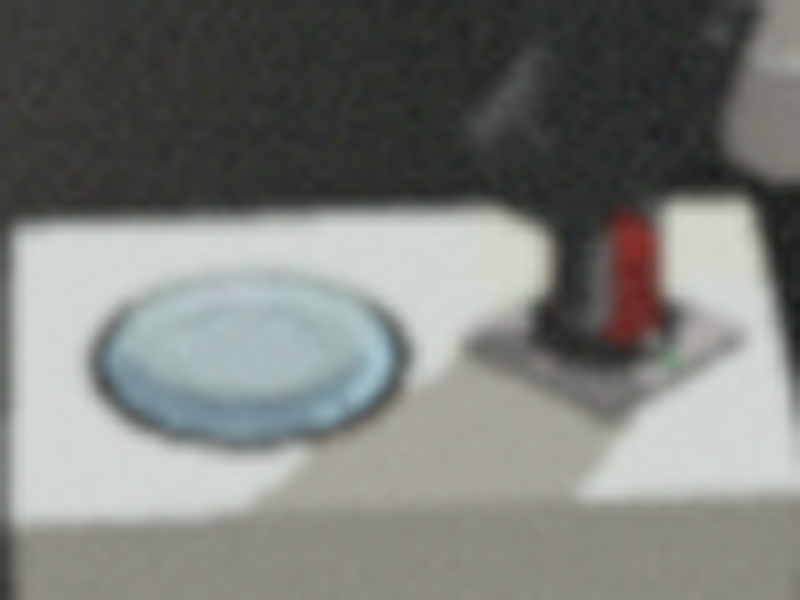

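The flange sits flush on the plate, with its white dot at (655,338) beside the green dot at (675,358), and the dish hasn't moved. Handing in.

```bash
python3 -c "
from h import *
print(robot.close_job())"
```

```text
the job is handed in; nothing more can be done
None
```

The red lamp is in the socket with its flange flush, turned clockwise to the stop (wrist torque rose to 0.48 N m), and still held pressed home; the job was handed in at about 13 s, and no verdict came back.

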